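Lock the setting of an adjuster barrel

ROBOT

A 6-joint arm with a two-finger parallel gripper is mounted at the origin on the work surface. World frame = base frame: x ahead of the robot, y to its left, z up, the work surface at z = 0. Lengths are in mm, angles in rad, forces in N, time in s.
With the tool pointing down it reaches from about 325 to 1000 mm from the base axis. Payload 5.1 kg.
Tool frame: the origin (TCP) lies midway between the tips of the shut fingers; the grasp point (between the pads) lies 19 mm behind it; z points along the fingers, y is the direction in which the jaws open and shut (so a half turn about z gives the same grasp; the last joint's range is limited). The gripper opens to 85 mm and grips with 20 to 120 N. Pads are 22 mm wide; open, the fingers measure 114 mm over their backs; the gripper's body (76 mm by 85 mm) begins 54 mm behind the grasp point. The pads swing forward as they close: fully open they stand 13 mm farther back than shut.
Start: joints at [-1.23, 0.124, 1.65, -0, 1.367, -0.083], TCP at [267.265, -592.498, 231.322] pointing down, gripper open.
Joint ranges: [-2.61, 2.61], [-1.02, 2.33], [0.03, 2.71], [-1.35, 4.49], [0.32, 2.68], [-2.91, 2.91]. Speed limits (rad/s): [2.57, 2.57, 3.14, 3.14, 3.14, 3.14].

INTERFACE

Orientations are given as a 3x3 rotation matrix whose columns are the frame's x, y, z axes.
In Python, from cell import bot gives the robot as it stands.
- The arm moves only by the tool drive_tool, never from a script. Its argument "moves" is a list of rows, each an object of numbers: "gripper": the gripper command: -1 is fully open, 1 is shut, values between are in proportion; "x", "y", "z": the shift along the tool's x, y, z in mm; "spin": the turn about the tool's z in rad. A call has 1 to 8 rows; each row is the pose to reach, as a shift and turn from the pose commanded when the call began, along the tool's axes at that moment; what a row does not reach only later rows make up. A row lasts 1/10 s, in which the tool goes at most 50 mm and 8.59 degrees, less where a joint would pass 70% of its speed; a pose out of reach is approached as far as the arm can. A call with a gripper value outside its range is refused whole. The fingers move at their own pace and stop on an object; "grip_force" is the grip in N (left out, the last holds). Time passes only in rows, so rows that repeat a pose let the fingers close. It gives the time, the measured TCP pose, the force and the opening at its end, in the units of the state.
- bot.get_obs(): the state, without advancing time (a new reading comes with each control period).
- bot.snapshot(name): name is "side" or "top" or "wrist"; returns a dict with "image" (420x560x3 uint8, red, green, blue), "fx", "fy", "cx", "cy" (pixels), "rvec" (rotation vector, rad) and "tvec" (3), from world to camera coordinates, as OpenCV has them. Camera axes: x right, y down, z forward; pixel columns grow to the right and rows downward; lengths in mm; the calibration is good to about 2 mm. A picture is of the moment at which its call begins. There is no depth.
- bot.sign_off(): hands the job in, once; it reports no verdict.
The state is a dict: "t": time; "joint_pos": joint angles; "dq": joint speeds; "joint_efforts": joint torques, N m; "position": TCP position; "eef_rot": TCP orientation; "contact_force": force on the tool from outside, world axes, zero at the start; "torque": the same for the moment, N m; "grip_width": opening from 0.0 (shut) to 1.0 (fully open).
Only numpy, scipy, OpenCV 4.12 (cv2) and the standard library are available. Lean on these libraries where they do the work, as an engineer would, in place of code of your own. Each camera call takes 0.05 s, during which the arm holds its last target. There are 200 camera calls.

TASK

The adjuster on the bench fixture is set and its knurled lock ring must be tightened without losing the setting: lay the loose square steel bar into the slot across the barrel's head and the fork beside it, so that the bar holds the barrel still, and let go of it. Then turn the lock ring clockwise (seen from above) until it comes up against the housing and nip it up gently to about 0.9 N m, no more than hand-tight, and let go. Leave the bar lying fully down in both slots, and leave the other things on the bench alone.

Things in the scene. Friction and masses are not known exactly. Their poses are not given: they have to be found in the camera images.
- fixture: The bench fixture, bolted down: a steel base plate 110 x 190 mm, 12 mm thick, with a green housing (flange 90 mm wide up to 22 mm, neck 50 mm wide up to 39 mm above the bench). Origin on the vertical barrel axis, at bench height. Its y axis points from the barrel to the fork: the plate reaches from y = -55 to +135 mm. It differs in place and yaw from start to start.
- fork: Steel fork on the base plate, 95 mm from the barrel axis along fixture y; 34 (x) x 12 (y) mm; origin at its foot, 12 mm up. Two round-topped prongs (80.6 mm up) leave a 15 mm gap along y. Feel of the ring: steady drag 0.25 N m, then a stop, climbing about 0.5 N m per 0.03 rad of hand; tight from 0.55, overtight at 1.75 N m (19 N on the fork). Off-centre grips bias wrist readings: compare with the drag.
- fork_gap (a point): Middle of the floor of the fork's gap, 66 mm above the bench; axes as the fixture's.
- slot_floor (a point): Middle of the floor of the slot across the barrel's head, on the barrel axis, 66 mm above the bench; axes as the fixture's. The slot is 13.4 mm wide between two lugs 9 mm thick and 34 mm long whose round tops stand 80.6 mm above the bench; it is open above and at both ends, and turns with the barrel.
- barrel (a joint): Angle of the aluminium barrel (38 mm diameter) in the housing, rad, growing clockwise seen from above. 0: its slot lies exactly along the fixture's y, in line with the fork. It starts within 0.04 of 0 and its setting is kept as long as it stays within 0.15 of 0. It turns easily (0.06 N m): unheld, it turns along with the ring. The bar leaves it about 0.07 of play.
- ring: Knurled dark steel lock ring round the barrel, 58 mm in diameter, 18 mm high (40 to 58 mm above the bench); origin at its centre on the barrel axis, 49 mm up. Housing neck below it: 50 mm. Stays at that height. Its x axis starts 0.1 to 1.0 rad clockwise (from above) of the fixture's x and is home, unmarked, somewhere between 1.1 and 1.6: a turn of 0.5 to 1.1 rad. See fork for the feel.
- bar_center (a point): Centre of the loose square steel bar, 140 x 12 x 12 mm, 150 g, x along its length, z up. It lies flat on the bench (centre 6 mm up), to one side of the fixture; either end can go to the fork. In place it lies along the fixture's y, level, its centre about 48 mm from the barrel axis towards the fork and 72 mm above the bench; 30 to 60 mm from the axis will do. The open space between lugs and fork is for the gripper's fingers.
- vblock: Bystander: loose steel V-block, 70 x 50 x 45 mm, origin under its centre. It and the bar swap places from start to start.
- dial_stand: Bystander: loose dial gauge on a round-footed stand, 70 mm foot, 150 mm high, origin under its centre.
- tray: Bystander: loose open cardboard tray 110 x 160 x 35 mm, origin under its centre.
There are look-alikes about, which are no part of the job. Of the things shaped like the part that bears bar_center, the bare steel one is meant.

How it is judged:
By the outcome, as a careful person would: the job done as asked, in the order asked, and still so for the second after the job is handed in, with the robot touching nothing.
It also fails if it takes over 61 s, if anything falls off the work surface, if the arm or the gripper's body presses on something with over 40 N, if the wrist force passes 120 N, or if a joint passes its speed limit or range.

## Working session

There is one attempt and no reset: what is moved stays moved. The work goes in short steps, Python scripts to look and compute and a tool call to move; the robot and the scene stay as the last step left them, time stands still between calls to the robot, and variables do not carry over. Pictures are saved under pics/ and viewed, about 8 in all and at most 12, crops included, and the job is handed in when it is done.

Besides the shell and the picture viewer there is one more tool, called in YAML: its name, and indented under it one key for each argument. drive_tool: Moves the arm, as the interface text tells. Its arguments: {"type":"object","properties":{"moves":{"type":"array"},"grip_force":{"type":"number"}},"required":["moves"]}

```bash
mkdir -p pics; ls
python3 - <<'E'
from cell import bot
import cv2, numpy as np
o=bot.get_obs()
for k,v in o.items(): print(k,np.round(v,3).tolist())
for n in ("top","side"):
    s=bot.snapshot(n); cv2.imwrite(f"pics/{n}0.png",s["image"][:,:,::-1]); np.save(f"{n}0.npy",s,allow_pickle=True)
    print(n,{k:np.round(v,4).tolist() for k,v in s.items() if k!="image"})
E
```

```text
pics
t 0.0
joint_pos [-1.23, 0.125, 1.652, -0.0, 1.368, -0.083]
dq [-0.001, -0.002, -0.0, -0.001, -0.001, -0.002]
joint_efforts [0.002, -42.361, -36.545, 0.0, 0.007, -0.0]
position [267.061, -591.928, 230.032]
eef_rot [[0.912, 0.411, -0.001], [0.411, -0.912, 0.002], [0.0, -0.002, -1.0]]
contact_force [0.283, 0.468, -0.272]
torque [-0.02, 0.049, 0.055]
grip_width 1.0
top {'fx': 503.843, 'fy': 503.843, 'cx': 276.703, 'cy': 209.6449, 'rvec': [2.1107, -2.1713, 0.1456], 'tvec': [-33.885, 583.5766, 1130.2307]}
side {'fx': 524.8903, 'fy': 524.8903, 'cx': 283.6554, 'cy': 209.9805, 'rvec': [0.4245, -2.6105, 1.4158], 'tvec': [537.824, 196.0598, 1336.2608]}
```

View pics/top0.png

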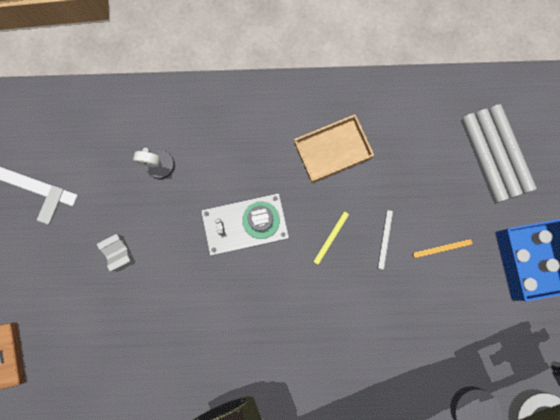

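View pics/side0.png

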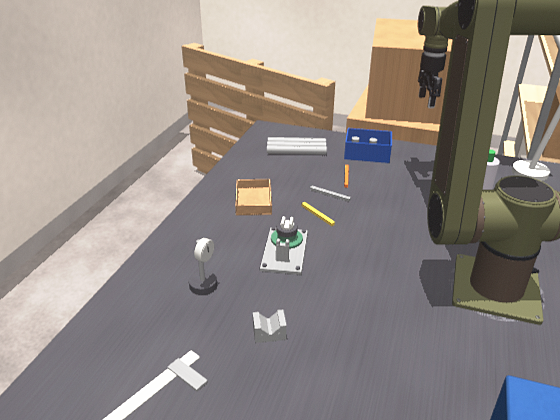

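The top view shows the bare bar from (389,211) to (382,269). The yellow and orange ones are look-alikes. The plate corners are about (202,211), (278,195), (288,238) and (211,254), with the barrel at (261,218) and the fork at (220,228).

```bash
cat > h.py <<'E'
import numpy as np, cv2
def ray(s,uv,z):
    R=cv2.Rodrigues(np.array(s["rvec"],float))[0]; t=np.array(s["tvec"],float)
    c=-R.T@t; uv=np.atleast_2d(uv).astype(float)
    d=np.c_[(uv[:,0]-s["cx"])/s["fx"],(uv[:,1]-s["cy"])/s["fy"],np.ones(len(uv))]@R
    return c+d*((z-c[2])/d[:,2])[:,None]
def proj(s,P):
    K=np.array([[s["fx"],0,s["cx"]],[0,s["fy"],s["cy"]],[0,0,1]])
    return cv2.projectPoints(np.atleast_2d(P).astype(float),np.array(s["rvec"],float),np.array(s["tvec"],float),K,None)[0][:,0]
def blob(m,uv):
    n,l,st,c=cv2.connectedComponentsWithStats(m.astype(np.uint8)); k=l[uv[1],uv[0]]
    return l==k, st[k]
def rect(s,m,z):
    v,u=np.nonzero(m); P=ray(s,np.c_[u,v],z)[:,:2].astype(np.float32)
    return cv2.minAreaRect(P)
E
python3 - <<'E'
from h import *
s=np.load("top0.npy",allow_pickle=True).item(); im=s["image"].astype(int)
print(im[240,386],im[240,230],im[240,350],im[230,332])
m=(im.min(2)>120)
b,st=blob(m,(386,240)); print("bar",st,rect(s,b,12))
g=(im.min(2)>100)|((im[:,:,1]-im[:,:,0])>40)
b,st=blob(g,(232,240)); print("plate",st,rect(s,b,12))
c,(w,h),a=rect(s,b,12); print(cv2.boxPoints(((c),(w,h),a)))
gr=(im[:,:,1]-im[:,:,0]>40)
b,st=blob(gr,(247,228)) ; v,u=np.nonzero(b); print("green",st,ray(s,[[u.mean(),v.mean()]],22))
print("barrel",ray(s,[[261,218]],80),"fork",ray(s,[[220,228]],80))
E
```

```text
[229 229 227] [223 224 222] [119 119 123] [171 167 111]
bar [378 209  52  61 751] ((499.8597106933594, -350.0638427734375), (110.05291748046875, 144.28060913085938), 77.91060638427734)
plate [     0      0    560    420 210572] ((620.1346435546875, -57.78033447265625), (1415.2288818359375, 1019.5256958007812), 88.60350799560547)
[[  93.27794 -752.7612 ]
 [1112.5009  -777.60803]
 [1146.9913   637.20056]
 [ 127.76843  662.04736]]
green [243 202  36  36 507] [[558.36447493 -12.74050263  22.        ]]
barrel [[558.9152269  -14.87202767  80.        ]] fork [[538.97137012  77.59984901  80.        ]]
```

Run:
```python
from h import *
s=np.load("top0.npy",allow_pickle=True).item(); im=s["image"].astype(int)
sat=im.max(2)-im.min(2)
m=(im.min(2)>165)&(sat<20)
b,st=blob(m,(386,240)); print("bar",st,rect(s,b,12))
m=((im.min(2)>165)&(sat<20))
b,st=blob(m,(232,240)); r=rect(s,b,12); print("plate",st,r); print(cv2.boxPoints(r))
c=np.array(r[0]);
```

```text
bar [379 210  14  59 336] ((509.5262451171875, -304.710693359375), (13.3428373336792, 139.59803771972656), 77.71642303466797)
plate [ 202  194   87   61 2453] ((555.0782470703125, 27.366233825683594), (110.14205932617188, 190.63394165039062), 10.923924446105957)
[[482.94202  110.51976 ]
 [519.06824  -76.65982 ]
 [627.2145   -55.787292]
 [591.08826  131.39229 ]]
```

drive_tool:
  moves:
    - {"x":339,"y":-162.5,"z":100,"spin":0.639,"gripper":-1}
    - {"x":339,"y":-162.5,"z":100,"spin":0.639,"gripper":-1}
    - {"x":339,"y":-162.5,"z":100,"spin":0.639,"gripper":-1}
    - {"x":339,"y":-162.5,"z":100,"spin":0.639,"gripper":-1}
    - {"x":339,"y":-162.5,"z":100,"spin":0.639,"gripper":-1}
    - {"x":339,"y":-162.5,"z":100,"spin":0.639,"gripper":-1}
    - {"x":339,"y":-162.5,"z":100,"spin":0.639,"gripper":-1}
    - {"x":339,"y":-162.5,"z":100,"spin":0.639,"gripper":-1}

```text
t: 0.9
position: [510.2, -302.5, 130.1]
eef_rot: [[0.977, -0.213, -0.001], [-0.213, -0.977, 0.001], [-0.001, -0.001, -1.0]]
contact_force: [-0.2, -1.0, -0.5]
grip_width: 0.997
```

drive_tool:
  moves:
    - {"x":0,"y":0,"z":0,"spin":0,"gripper":-1}
    - {"x":0,"y":0,"z":0,"gripper":-1}
    - {"x":0,"y":0,"z":0,"gripper":-1}

```text
$.moves[1]: bad value
```

Run:
```python
from cell import bot
from h import *
o=bot.get_obs(); print(np.round(o["position"],1),np.round(o["eef_rot"],3).tolist(),o["t"],np.round(o["joint_pos"],2))
s=bot.snapshot("wrist"); cv2.imwrite("pics/w1.png",s["image"][:,:,::-1]); np.save("w1.npy",s,allow_pickle=True)
print(proj(s,[[509.5,-304.7,12],[577.9,-319.6,12],[441.1,-289.8,12]]), proj(s,[o["position"]]))
```

```text
[ 510.2 -302.5  130.1] [[0.977, -0.213, -0.001], [-0.213, -0.977, 0.001], [-0.001, -0.001, -1.0]] 0.9 [-0.63  0.08  1.87  0.    1.19  1.16]
[[285.93640807 200.85651909]
 [286.157818   108.80978058]
 [285.74332644 281.12633664]] [[282.68352233 264.37281647]]
```

View pics/w1.png

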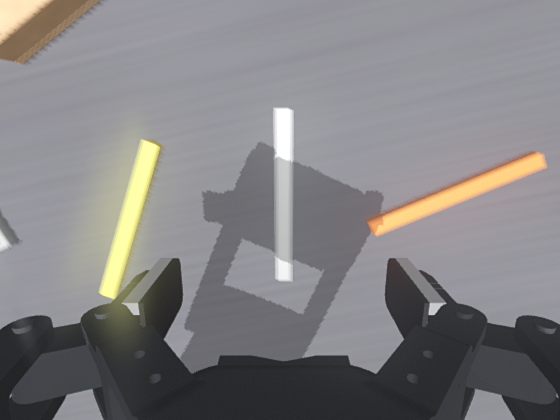

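The wrist view shows the bar from (283,108) to (284,280), midway between the fingers and matching the prediction within about 2 px. Now I'll descend and grip.

drive_tool:
  moves:
    - {"x":0,"y":0,"z":40,"spin":0,"gripper":-1}
    - {"x":0,"y":0,"z":80,"spin":0,"gripper":-1}
    - {"x":0,"y":0,"z":110,"spin":0,"gripper":-0.5}
    - {"x":0,"y":0,"z":122,"spin":0,"gripper":-0.5}
    - {"x":0,"y":0,"z":126,"spin":0,"gripper":0}
    - {"x":0,"y":0,"z":126,"spin":0,"gripper":1}
    - {"x":0,"y":0,"z":126,"spin":0,"gripper":1}
    - {"x":0,"y":0,"z":126,"spin":0,"gripper":1}
  grip_force: 60

```text
t: 1.75
position: [510.9, -306.0, 7.8]
eef_rot: [[0.977, -0.214, 0.003], [-0.214, -0.977, -0.002], [0.003, 0.002, -1.0]]
contact_force: [1.0, 0.0, -1.0]
grip_width: 0.106
```

drive_tool:
  moves:
    - {"x":0,"y":0,"z":0,"spin":0,"gripper":1}
    - {"x":0,"y":0,"z":0,"spin":0,"gripper":1}
    - {"x":0,"y":0,"z":0,"spin":0,"gripper":1}
    - {"x":0,"y":0,"z":0,"spin":0,"gripper":1}

```text
t: 2.15
position: [510.8, -306.0, 7.7]
eef_rot: [[0.977, -0.214, 0.003], [-0.214, -0.977, -0.002], [0.003, 0.002, -1.0]]
contact_force: [-0.8, -0.2, 6.4]
grip_width: 0.108
```

drive_tool:
  moves:
    - {"x":0,"y":0,"z":0,"spin":0,"gripper":0.4}
    - {"x":0,"y":0,"z":0,"spin":0,"gripper":0.4}
    - {"x":0,"y":0,"z":2,"spin":0,"gripper":0.4}
    - {"x":0,"y":0,"z":4,"spin":0,"gripper":0.4}
    - {"x":0,"y":0,"z":4,"spin":0,"gripper":0.4}

```text
t: 2.65
position: [509.0, -304.6, 0.6]
eef_rot: [[0.977, -0.214, -0.001], [-0.214, -0.977, 0.001], [-0.001, -0.001, -1.0]]
contact_force: [0.8, -1.6, -0.6]
grip_width: 0.3
```

drive_tool:
  moves:
    - {"x":0,"y":0,"z":0,"spin":0,"gripper":1}
    - {"x":0,"y":0,"z":0,"spin":0,"gripper":1}
    - {"x":0,"y":0,"z":0,"spin":0,"gripper":1}
    - {"x":0,"y":0,"z":0,"spin":0,"gripper":1}

```text
t: 3.05
position: [509.4, -304.9, 1.2]
eef_rot: [[0.977, -0.214, -0.0], [-0.214, -0.977, 0.0], [-0.0, -0.0, -1.0]]
contact_force: [0.3, 0.8, -1.2]
grip_width: 0.122
```

drive_tool:
  moves:
    - {"x":0,"y":0,"z":-40,"spin":0,"gripper":1}
    - {"x":0,"y":0,"z":-80,"spin":0,"gripper":1}
    - {"x":-3,"y":-30,"z":-119,"spin":-0.14,"gripper":1}
    - {"x":-7,"y":-75,"z":-119,"spin":-0.28,"gripper":1}
    - {"x":-11,"y":-122,"z":-119,"spin":-0.42,"gripper":1}
    - {"x":-15,"y":-168,"z":-119,"spin":-0.56,"gripper":1}
    - {"x":-19,"y":-215,"z":-119,"spin":-0.7,"gripper":1}
    - {"x":-19,"y":-215,"z":-119,"spin":-0.84,"gripper":1}

```text
t: 3.85
position: [536.5, -86.0, 119.8]
eef_rot: [[0.804, 0.594, -0.001], [0.594, -0.804, 0.002], [0.001, -0.002, -1.0]]
contact_force: [-0.2, -1.3, -2.5]
grip_width: 0.12
```

```bash
cat >> h.py <<'E'
def go(o,xy,z,ang):
    "shift in tool axes and spin from measured pose to world xy,z with tool x at ang(deg)"
    R=np.array(o["eef_rot"]); d=np.r_[xy,z]-o["position"]; a=np.degrees(np.arctan2(R[1,0],R[0,0]))
    print("shift",np.round(R.T@d,1),"spin",round(-np.radians((ang-a+180)%360-180),4),"from",np.round(o["position"],1),round(a,2),"t",o["t"])
E
python3 - <<'E'
from cell import bot
from h import *
go(bot.get_obs(),(553.6,35.2),120,100.92)
E
```

```text
shift [ 85.7 -87.3   0.1] spin -1.1252 from [536.5 -86.  119.8] 36.45 t 3.85
```

drive_tool:
  moves:
    - {"x":40,"y":-40,"z":0,"spin":-0.14,"gripper":1}
    - {"x":70,"y":-70,"z":0,"spin":-0.28,"gripper":1}
    - {"x":86,"y":-87,"z":0,"spin":-0.42,"gripper":1}
    - {"x":86,"y":-87,"z":0,"spin":-0.56,"gripper":1}
    - {"x":86,"y":-87,"z":0,"spin":-0.7,"gripper":1}
    - {"x":86,"y":-87,"z":0,"spin":-0.84,"gripper":1}
    - {"x":86,"y":-87,"z":0,"spin":-0.98,"gripper":1}
    - {"x":86,"y":-87,"z":0,"spin":-1.125,"gripper":1}

```text
t: 4.65
position: [555.2, 30.1, 119.8]
eef_rot: [[-0.184, 0.983, -0.001], [0.983, 0.184, 0.0], [0.0, -0.001, -1.0]]
contact_force: [-0.0, 0.3, -1.2]
grip_width: 0.111
```

drive_tool:
  moves:
    - {"x":0,"y":0,"z":0,"spin":0,"gripper":1}
    - {"x":0,"y":0,"z":0,"spin":0,"gripper":1}
    - {"x":0,"y":0,"z":0,"spin":0,"gripper":1}

```text
t: 4.95
position: [555.5, 30.0, 120.2]
eef_rot: [[-0.176, 0.984, -0.0], [0.984, 0.176, 0.0], [0.0, -0.0, -1.0]]
contact_force: [-0.5, 0.7, -1.7]
grip_width: 0.118
```

Run:
```python
from cell import bot
from h import *
o=bot.get_obs(); go(o,(553.6,35.2),120,100.92)
s=bot.snapshot("wrist"); cv2.imwrite("pics/w2.png",s["image"][:,:,::-1]); np.save("w2.npy",s,allow_pickle=True)
A=np.array([562.66,-11.9]); yd=np.array([-.1895,.982])
print("axis z80.6",proj(s,[[*A,80.6]]),"fork",proj(s,[[*(A+95*yd),80.6]]))
```

```text
shift [ 5.5 -1.   0.2] spin -0.0136 from [555.5  30.  120.2] 100.14 t 4.95
axis z80.6 [[283.13420849 301.02023315]] fork [[280.68244771 140.41658865]]
```

View pics/w2.png

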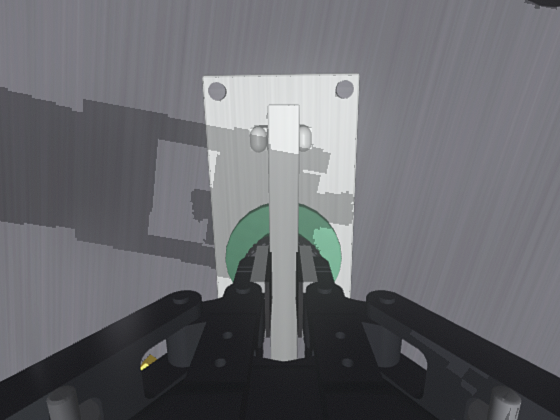

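The bar (column 284) is nearly aligned with the fork prongs at (259,139) and (304,137). The barrel is hidden by the hand. I'll refine the fixture pose from the plate and prongs, adding an unobstructed measurement from the top image.

Run:
```python
from h import *
s=np.load("w2.npy",allow_pickle=True).item(); im=s["image"].astype(int); g=cv2.cvtColor(s["image"],cv2.COLOR_RGB2GRAY).astype(float)
gx=cv2.GaussianBlur(g,(0,0),1); dx=np.gradient(gx,axis=1)
def edge(c0,c1,rows,sgn):
    P=[]
    for r in rows:
        a=int(c0+(c1-c0)*(r-76)/224); w=sgn*dx[r,a-7:a+8]; k=w.argmax()
        if w[k]>8 : P.append((a-7+k,r))
    return np.array(P)
L=edge(204,217.5,range(82,290,3),1); R=edge(358,351,range(82,290,3),-1)
A=np.array([562.66,-11.9]); yd=np.array([-.1895,.982]); xd=np.array([.982,.1895])
for n,E in(("L",L),("R",R)):
    P=ray(s,E,12)[:,:2]-A; u=P@xd; v=P@yd; p=np.polyfit(v,u,1)
    k=abs(u-np.polyval(p,v))<1; p=np.polyfit(v[k],u[k],1); print(n,len(E),k.sum(),"slope",p,"at 0")
P=ray(s,[[203.5,76],[358.5,74]],12)[:,:2]-A; print("far corners fixture xy",P@np.c_[xd,yd])
P=ray(s,[[259,138],[304.5,137]],79)[:,:2]-A; print("prongs",P@np.c_[xd,yd])
# bar sides
# bar pose: sides from rows 110-240
B1=edge(268,268,range(112,125,1),1);B2=edge(299,299,range(112,125),-1)
for E in (B1,B2):
    P=ray(s,E,120.2+4.8+6)[:,:2]-A; print("bar",(P@np.c_[xd,yd]).mean(0))
t=np.load("top0.npy",allow_pickle=True).item(); c=cv2.resize(t["image"][180:260,195:295],None,fx=7,fy=7,interpolation=cv2.INTER_CUBIC)
# overlay predicted prongs/lugs
for q in [[0,0,80.6],[11.2,0,80.6],[-11.2,0,80.6],[12,95,80.6],[-12,95,80.6]]:
    w=A+q[0]*xd+q[1]*yd; u=(proj(t,[[*w,q[2]]])[0]-[195,180]+.5)*7; cv2.circle(c,(int(u[0]),int(u[1])),4,(255,0,0),1)
cv2.imwrite("pics/c3.png",c[:,:,::-1])
```

```text
L 70 70 slope [-8.20886831e-04 -5.41748279e+01] at 0
R 70 70 slope [-9.85957996e-04  5.41054697e+01] at 0
far corners fixture xy [[-53.37361914 134.56518279]
 [ 53.88114619 134.42636847]]
prongs [[-11.51422807  96.3219104 ]
 [ 12.65737215  96.52009913]]
bar [ -3.88927089 107.08804325]
bar [  7.08167496 106.94116185]
```

View pics/c3.png

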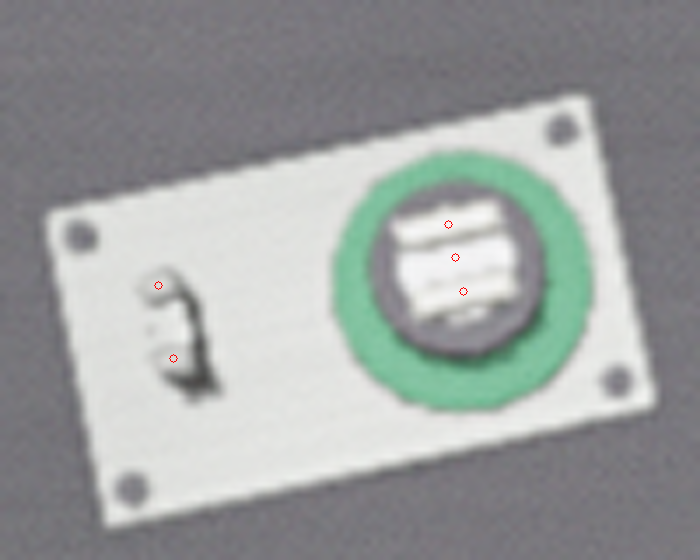

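All estimates agree: the plate is centred to about 0.1 mm and the fork to about 0.5 mm. In the crop the lugs are in line with the fork to about 0.02 rad. Next I align the bar and lower it to just above the lugs.

drive_tool:
  moves:
    - {"x":5.5,"y":-0.8,"z":0,"spin":-0.014,"gripper":1}
    - {"x":5.5,"y":-0.8,"z":15,"spin":-0.014,"gripper":1}
    - {"x":5.5,"y":-0.8,"z":33,"spin":-0.014,"gripper":1}
    - {"x":5.5,"y":-0.8,"z":33,"spin":-0.014,"gripper":1}
    - {"x":5.5,"y":-0.8,"z":33,"spin":-0.014,"gripper":1}
    - {"x":5.5,"y":-0.8,"z":33,"spin":-0.014,"gripper":1}

```text
t: 5.6
position: [554.3, 35.3, 87.8]
eef_rot: [[-0.192, 0.981, 0.001], [0.981, 0.192, -0.0], [-0.0, 0.001, -1.0]]
contact_force: [0.4, 0.2, -1.0]
grip_width: 0.12
```

Run:
```python
from cell import bot
from h import *
import time
for i in range(3):
    o=bot.get_obs(); go(o,(553.8,35.2),67,100.94); s=bot.snapshot("side")
cv2.imwrite("pics/s4.png",cv2.resize(s["image"][200:290,240:330],None,fx=6,fy=6,interpolation=cv2.INTER_CUBIC)[:,:,::-1])
```

```text
shift [ 0.  -0.6 20.8] spin 0.002 from [554.3  35.3  87.8] 101.06 t 5.6
shift [ 0.1 -0.8 21.2] spin 0.002 from [554.5  35.3  88.2] 101.05 t 5.65
shift [ 0.1 -0.8 21.3] spin 0.002 from [554.6  35.2  88.3] 101.05 t 5.7
```

drive_tool:
  moves:
    - {"x":0,"y":-0.5,"z":4,"spin":0.001,"gripper":1}
    - {"x":0,"y":-0.5,"z":7,"spin":0.001,"gripper":1}
    - {"x":0,"y":-0.5,"z":10,"spin":0.001,"gripper":1}
    - {"x":0,"y":-0.5,"z":12,"spin":0.001,"gripper":1}
    - {"x":0,"y":-0.5,"z":12,"spin":0.001,"gripper":1}

```text
t: 6.25
position: [553.0, 35.2, 74.7]
eef_rot: [[-0.191, 0.982, -0.001], [0.982, 0.191, 0.0], [0.0, -0.001, -1.0]]
contact_force: [-0.7, -0.3, -0.8]
grip_width: 0.122
```

drive_tool:
  moves:
    - {"x":0,"y":0.2,"z":3,"spin":0,"gripper":1}
    - {"x":0,"y":0.2,"z":6,"spin":0,"gripper":1}
    - {"x":0,"y":0.2,"z":8,"spin":0,"gripper":1}
    - {"x":0,"y":0.2,"z":8,"spin":0,"gripper":1}
    - {"x":0,"y":0.2,"z":8,"spin":0,"gripper":1}

```text
t: 6.75
position: [553.6, 35.2, 67.2]
eef_rot: [[-0.191, 0.982, -0.0], [0.982, 0.191, -0.0], [-0.0, -0.0, -1.0]]
contact_force: [0.9, -0.5, -2.4]
grip_width: 0.122
```

Run:
```python
from cell import bot
from h import *
o=bot.get_obs(); go(o,(553.8,35.2),67,100.94); print(np.round(o["contact_force"],1),np.round(o["torque"],2))
```

```text
shift [-0.1  0.2  0.2] spin 0.0011 from [553.6  35.2  67.2] 101.0 t 6.75
[ 0.9 -0.5 -2.4] [-0.   -0.    0.01]
```

drive_tool:
  moves:
    - {"x":0,"y":0,"z":0.5,"spin":0,"gripper":1}
    - {"x":0,"y":0,"z":0.5,"spin":0,"gripper":0.4}
    - {"x":0,"y":0,"z":0.5,"spin":0,"gripper":0.4}
    - {"x":0,"y":0,"z":0.5,"spin":0,"gripper":0}
    - {"x":0,"y":0,"z":-20,"spin":0,"gripper":-1}
    - {"x":0,"y":0,"z":-60,"spin":0,"gripper":-1}
    - {"x":-60,"y":0,"z":-100,"spin":0,"gripper":-1}
    - {"x":-110,"y":0,"z":-130,"spin":0,"gripper":-1}

```text
t: 7.55
position: [570.1, -47.5, 183.3]
eef_rot: [[-0.194, 0.981, 0.002], [0.981, 0.194, -0.0], [-0.001, 0.002, -1.0]]
contact_force: [1.4, 0.1, 0.6]
grip_width: 1.001
```

drive_tool:
  moves:
    - {"x":0,"y":0,"z":0,"spin":0,"gripper":-1}
    - {"x":0,"y":0,"z":0,"spin":0,"gripper":-1}
    - {"x":0,"y":0,"z":0,"spin":0,"gripper":-1}

```text
t: 7.85
position: [568.8, -46.7, 180.0]
eef_rot: [[-0.191, 0.982, -0.002], [0.982, 0.191, 0.001], [0.001, -0.002, -1.0]]
contact_force: [-0.2, 0.8, -0.6]
grip_width: 0.998
```

Run:
```python
from cell import bot
from h import *
o=bot.get_obs(); go(o,(562.66,-11.9),120,100.97-0); print(np.round(o["joint_pos"],2),np.round(o["torque"],2))
s=bot.snapshot("wrist"); np.save("w5.npy",s,allow_pickle=True); s2=bot.snapshot("side")
a=s["image"]; b=cv2.resize(s2["image"][200:290,240:330],(420,420),interpolation=cv2.INTER_CUBIC)
cv2.imwrite("pics/w5.png",cv2.resize(np.hstack([a,b]),(798,342))[:,:,::-1])
A=np.array([562.66,-11.9]); yd=np.array([-.1895,.982]); print(proj(s,[[*A,80],[*(A+95*yd),80],[*(A+118*yd),78]]))
```

```text
shift [35.3  0.8 60. ] spin 0.0008 from [568.8 -46.7 180. ] 101.02 t 7.85
[-0.18 -0.01  1.88  0.    1.28 -0.37] [0.02 0.02 0.05]
[[284.86858683 158.68904186]
 [285.31885768   9.82873064]
 [285.43135984 -30.14952411]]
```

View pics/w5.png

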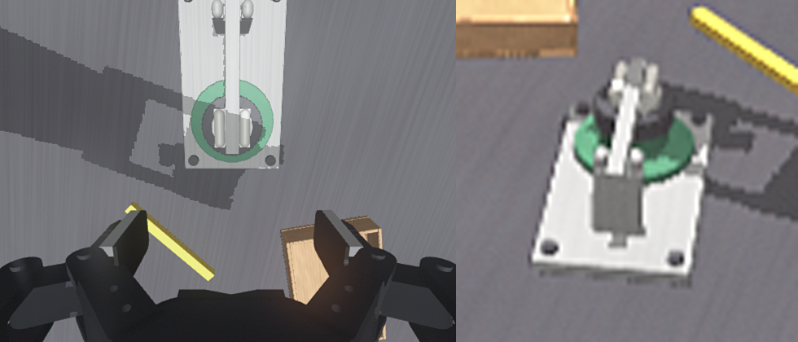

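The bar lies in both slots, with the lugs at view px (220,128) and (246,128) either side of it and the axis as predicted. Next I move over the ring with the jaws turned 0.75 rad counter-clockwise of fixture x.

drive_tool:
  moves:
    - {"x":35.3,"y":0.9,"z":0,"spin":-0.149,"gripper":-1}
    - {"x":35.3,"y":0.9,"z":20,"spin":-0.298,"gripper":-1}
    - {"x":35.3,"y":0.9,"z":60,"spin":-0.447,"gripper":-1}
    - {"x":35.3,"y":0.9,"z":70,"spin":-0.596,"gripper":-1}
    - {"x":35.3,"y":0.9,"z":70,"spin":-0.75,"gripper":-1}
    - {"x":35.3,"y":0.9,"z":70,"spin":-0.75,"gripper":-1}
    - {"x":35.3,"y":0.9,"z":70,"spin":-0.75,"gripper":-1}
    - {"x":35.3,"y":0.9,"z":70,"spin":-0.75,"gripper":-1}

```text
t: 8.75
position: [564.0, -12.2, 111.6]
eef_rot: [[-0.808, 0.589, 0.0], [0.589, 0.808, -0.0], [-0.0, 0.0, -1.0]]
contact_force: [-0.3, 0.3, 0.2]
grip_width: 1.002
```

Run:
```python
from cell import bot
from h import *
o=bot.get_obs(); go(o,(562.7,-11.9),26,100.97+43)
s=bot.snapshot("top"); c=cv2.resize(s["image"][160:280,180:320],None,fx=5,fy=5); cv2.imwrite("pics/t6.png",c[:,:,::-1])
w=np.load("w5.npy",allow_pickle=True).item(); im=w["image"].astype(int); m=((im[:,:,1]-im[:,:,0])>25).astype(np.uint8)
ct=max(cv2.findContours(m,cv2.RETR_EXTERNAL,cv2.CHAIN_APPROX_NONE)[0],key=len)[:,0]
h=cv2.convexHull(ct)[:,0]; P=ray(w,h,22)[:,:2]
from scipy.optimize import least_squares
r=least_squares(lambda p:np.hypot(*(P-p[:2]).T)-p[2],[562,-12,45],loss="soft_l1"); print("flange",r.x)
```

```text
shift [ 1.2 -0.5 85.6] spin -0.0015 from [564.  -12.2 111.6] 143.89 t 8.75
flange [562.5174599  -11.28395813  44.1132088 ]
```

drive_tool:
  moves:
    - {"x":1.3,"y":-0.4,"z":30,"spin":0,"gripper":-1}
    - {"x":1.3,"y":-0.4,"z":55,"spin":0,"gripper":-1}
    - {"x":1.3,"y":-0.4,"z":75,"spin":0,"gripper":-1}
    - {"x":1.3,"y":-0.4,"z":84,"spin":0,"gripper":-1}
    - {"x":1.3,"y":-0.4,"z":84,"spin":0,"gripper":-1}
    - {"x":1.3,"y":-0.4,"z":84,"spin":0,"gripper":-1}

```text
t: 9.4
position: [563.3, -12.2, 28.3]
eef_rot: [[-0.809, 0.588, 0.001], [0.588, 0.809, -0.0], [-0.001, 0.001, -1.0]]
contact_force: [-0.4, -0.3, -0.5]
grip_width: 0.999
```

```bash
cat > st.py <<'E'
from cell import bot
from h import *
o=bot.get_obs(); go(o,(562.6,-11.7),27,100.97+43); print("F",np.round(o["contact_force"],1),"T",np.round(o["torque"],3),"w",round(o["grip_width"],3),"q",np.round(o["joint_pos"],3),"e6",np.round(o["joint_efforts"][5],3))
R=np.array(o["eef_rot"]); print("jaw angle cw of fixture x",round(np.radians(100.97)-np.arctan2(R[1,0],R[0,0]),4))
E
python3 st.py
```

```text
shift [0.9 0.  1.3] spin -0.0003 from [563.3 -12.2  28.3] 143.95 t 9.4
F [-0.4 -0.3 -0.5] T [ 0.01  -0.007  0.02 ] w 0.999 q [-0.117  0.149  1.992  0.     0.999 -1.059] e6 0.003
jaw angle cw of fixture x -0.7502
```

drive_tool:
  moves:
    - {"x":0.6,"y":0,"z":1,"spin":0,"gripper":-0.2}
    - {"x":0.6,"y":0,"z":1,"spin":0,"gripper":1}
    - {"x":0.6,"y":0,"z":1,"spin":0,"gripper":1}
    - {"x":0.6,"y":0,"z":1,"spin":0,"gripper":1}
    - {"x":0.6,"y":0,"z":1,"spin":0,"gripper":1}
    - {"x":0.6,"y":0,"z":1,"spin":0,"gripper":1}
  grip_force: 80

```text
t: 10.0
position: [563.2, -11.5, 28.2]
eef_rot: [[-0.809, 0.588, 0.002], [0.588, 0.809, 0.001], [-0.002, 0.002, -1.0]]
contact_force: [-2.8, 2.1, 5.6]
grip_width: 0.659
```

```bash
python3 st.py
```

```text
shift [ 0.3 -0.5  1.2] spin -0.0002 from [563.2 -11.5  28.2] 143.96 t 10.0
F [-2.8  2.1  5.6] T [ 0.437  0.143 -0.035] w 0.659 q [-1.160e-01  1.490e-01  1.993e+00  1.000e-03  9.980e-01 -1.058e+00] e6 -0.006
jaw angle cw of fixture x -0.7503
```

drive_tool:
  moves:
    - {"x":0,"y":0,"z":0,"spin":0.05,"gripper":1}
    - {"x":0,"y":0,"z":0,"spin":0.1,"gripper":1}
    - {"x":0,"y":0,"z":0,"spin":0.15,"gripper":1}
    - {"x":0,"y":0,"z":0,"spin":0.2,"gripper":1}

```text
t: 10.4
position: [563.1, -11.6, 28.1]
eef_rot: [[-0.675, 0.738, 0.002], [0.738, 0.675, 0.0], [-0.001, 0.002, -1.0]]
contact_force: [-2.6, 1.3, 6.5]
grip_width: 0.655
```

```bash
python3 st.py
```

```text
shift [ 0.2 -0.4  1.1] spin -0.2012 from [563.1 -11.6  28.1] 132.44 t 10.4
F [-2.6  1.3  6.5] T [0.287 0.206 0.311] w 0.655 q [-0.116  0.149  1.993  0.     0.998 -0.857] e6 -0.151
jaw angle cw of fixture x -0.5493
```

drive_tool:
  moves:
    - {"x":0,"y":0,"z":0,"spin":0.05,"gripper":1}
    - {"x":0,"y":0,"z":0,"spin":0.1,"gripper":1}
    - {"x":0,"y":0,"z":0,"spin":0.15,"gripper":1}
    - {"x":0,"y":0,"z":0,"spin":0.2,"gripper":1}

```text
t: 10.8
position: [563.0, -11.7, 28.2]
eef_rot: [[-0.515, 0.857, 0.002], [0.857, 0.515, -0.0], [-0.001, 0.002, -1.0]]
contact_force: [-3.8, 0.7, 6.5]
grip_width: 0.653
```

```bash
python3 st.py
```

```text
shift [ 0.2 -0.3  1.2] spin -0.4012 from [563.  -11.7  28.2] 120.98 t 10.8
F [-3.8  0.7  6.5] T [0.263 0.278 0.29 ] w 0.653 q [-0.116  0.149  1.993  0.     0.998 -0.657] e6 -0.151
jaw angle cw of fixture x -0.3493
```

drive_tool:
  moves:
    - {"x":0,"y":0,"z":0,"spin":0.04,"gripper":1}
    - {"x":0,"y":0,"z":0,"spin":0.08,"gripper":1}
    - {"x":0,"y":0,"z":0,"spin":0.11,"gripper":1}
    - {"x":0,"y":0,"z":0,"spin":0.11,"gripper":1}

```text
t: 11.2
position: [562.9, -11.7, 28.1]
eef_rot: [[-0.419, 0.908, 0.002], [0.908, 0.419, -0.0], [-0.001, 0.002, -1.0]]
contact_force: [-2.6, 1.5, 6.0]
grip_width: 0.656
```

```bash
python3 st.py
```

```text
shift [ 0.1 -0.3  1.1] spin -0.5101 from [562.9 -11.7  28.1] 114.74 t 11.2
F [-2.6  1.5  6. ] T [0.176 0.259 0.07 ] w 0.656 q [-0.116  0.149  1.993  0.     0.998 -0.548] e6 0.174
jaw angle cw of fixture x -0.2404
```

drive_tool:
  moves:
    - {"x":0,"y":0,"z":0,"spin":0.02,"gripper":1}
    - {"x":0,"y":0,"z":0,"spin":0.04,"gripper":1}

```text
t: 11.4
position: [562.9, -11.7, 28.1]
eef_rot: [[-0.382, 0.924, 0.002], [0.924, 0.382, -0.0], [-0.001, 0.001, -1.0]]
contact_force: [-3.6, 0.8, 6.4]
grip_width: 0.653
```

```bash
python3 st.py | tail -2
```

```text
F [-3.6  0.8  6.4] T [0.249 0.285 0.295] w 0.653 q [-0.116  0.149  1.993  0.     0.998 -0.508] e6 0.088
jaw angle cw of fixture x -0.2006
```

Still plain drag (0.29). I'll continue in 0.04 rad steps.

drive_tool:
  moves:
    - {"x":0,"y":0,"z":0,"spin":0.02,"gripper":1}
    - {"x":0,"y":0,"z":0,"spin":0.04,"gripper":1}

```text
t: 11.6
position: [562.8, -11.7, 28.1]
eef_rot: [[-0.345, 0.939, 0.002], [0.939, 0.345, -0.0], [-0.001, 0.001, -1.0]]
contact_force: [-3.7, 0.9, 7.0]
grip_width: 0.657
```

```bash
python3 st.py | tail -2
```

```text
F [-3.7  0.9  7. ] T [0.225 0.262 0.301] w 0.657 q [-0.116  0.149  1.993 -0.     0.998 -0.468] e6 0.091
jaw angle cw of fixture x -0.1606
```

drive_tool:
  moves:
    - {"x":0,"y":0,"z":0,"spin":0.02,"gripper":1}
    - {"x":0,"y":0,"z":0,"spin":0.04,"gripper":1}

```text
t: 11.8
position: [562.8, -11.7, 28.1]
eef_rot: [[-0.307, 0.952, 0.002], [0.952, 0.307, -0.0], [-0.001, 0.001, -1.0]]
contact_force: [-2.9, -0.0, 7.4]
grip_width: 0.656
```

```bash
python3 st.py | tail -2
```

```text
F [-2.9 -0.   7.4] T [0.173 0.272 0.267] w 0.656 q [-0.116  0.149  1.993 -0.     0.998 -0.428] e6 0.091
jaw angle cw of fixture x -0.1206
```

drive_tool:
  moves:
    - {"x":0,"y":0,"z":0,"spin":0.02,"gripper":1}
    - {"x":0,"y":0,"z":0,"spin":0.04,"gripper":1}

```text
t: 12.0
position: [562.8, -11.7, 28.1]
eef_rot: [[-0.269, 0.963, 0.002], [0.963, 0.269, -0.0], [-0.001, 0.001, -1.0]]
contact_force: [-3.6, 0.8, 6.9]
grip_width: 0.656
```

```bash
python3 st.py | tail -2
```

```text
F [-3.6  0.8  6.9] T [0.165 0.281 0.242] w 0.656 q [-0.116  0.149  1.993 -0.     0.998 -0.388] e6 0.091
jaw angle cw of fixture x -0.0806
```

drive_tool:
  moves:
    - {"x":0,"y":0,"z":0,"spin":0.02,"gripper":1}
    - {"x":0,"y":0,"z":0,"spin":0.04,"gripper":1}

```text
t: 12.2
position: [562.8, -11.7, 28.1]
eef_rot: [[-0.23, 0.973, 0.001], [0.973, 0.23, -0.0], [-0.001, 0.001, -1.0]]
contact_force: [-4.1, 1.6, 6.2]
grip_width: 0.656
```

```bash
python3 st.py | tail -2
```

```text
F [-4.1  1.6  6.2] T [0.202 0.273 0.28 ] w 0.656 q [-0.116  0.149  1.993 -0.     0.998 -0.348] e6 0.091
jaw angle cw of fixture x -0.0406
```

drive_tool:
  moves:
    - {"x":0,"y":0,"z":0,"spin":0.02,"gripper":1}
    - {"x":0,"y":0,"z":0,"spin":0.04,"gripper":1}

```text
t: 12.4
position: [562.8, -11.7, 28.1]
eef_rot: [[-0.191, 0.982, 0.001], [0.982, 0.191, -0.0], [-0.001, 0.001, -1.0]]
contact_force: [-4.0, 0.9, 6.9]
grip_width: 0.656
```

```bash
python3 st.py | tail -2
```

```text
F [-4.   0.9  6.9] T [0.193 0.288 0.286] w 0.656 q [-0.116  0.149  1.993 -0.     0.998 -0.308] e6 0.091
jaw angle cw of fixture x -0.0006
```

drive_tool:
  moves:
    - {"x":0,"y":0,"z":0,"spin":0.02,"gripper":1}
    - {"x":0,"y":0,"z":0,"spin":0.04,"gripper":1}

```text
t: 12.6
position: [562.8, -11.7, 28.1]
eef_rot: [[-0.152, 0.988, 0.001], [0.988, 0.152, -0.0], [-0.001, 0.001, -1.0]]
contact_force: [-3.5, 0.3, 7.7]
grip_width: 0.656
```

```bash
python3 st.py | tail -2
```

```text
F [-3.5  0.3  7.7] T [0.14  0.377 0.225] w 0.656 q [-0.116  0.149  1.993 -0.     0.999 -0.268] e6 0.091
jaw angle cw of fixture x 0.0393
```

drive_tool:
  moves:
    - {"x":0,"y":0,"z":0,"spin":0.02,"gripper":1}
    - {"x":0,"y":0,"z":0,"spin":0.04,"gripper":1}

```text
t: 12.8
position: [562.7, -11.7, 28.2]
eef_rot: [[-0.112, 0.994, 0.001], [0.994, 0.112, -0.0], [-0.0, 0.001, -1.0]]
contact_force: [-3.7, 1.3, 7.2]
grip_width: 0.654
```

```bash
python3 st.py | tail -2
```

```text
F [-3.7  1.3  7.2] T [0.145 0.361 0.191] w 0.654 q [-0.116  0.149  1.993 -0.     0.999 -0.228] e6 0.092
jaw angle cw of fixture x 0.0793
```

drive_tool:
  moves:
    - {"x":0,"y":0,"z":0,"spin":0.02,"gripper":1}
    - {"x":0,"y":0,"z":0,"spin":0.04,"gripper":1}

```text
t: 13.0
position: [562.7, -11.8, 28.1]
eef_rot: [[-0.073, 0.997, 0.001], [0.997, 0.073, -0.0], [-0.001, 0.001, -1.0]]
contact_force: [-3.8, 0.9, 7.1]
grip_width: 0.653
```

```bash
python3 st.py | tail -2
```

```text
F [-3.8  0.9  7.1] T [0.224 0.336 0.565] w 0.653 q [-0.116  0.149  1.993 -0.     0.999 -0.189] e6 0.379
jaw angle cw of fixture x 0.1189
```

The stop has been reached (0.57 against about 0.25 drag). I need about 0.35 N m more, which is about 0.02 rad.

drive_tool:
  moves:
    - {"x":0,"y":0,"z":0,"spin":0.01,"gripper":1}
    - {"x":0,"y":0,"z":0,"spin":0.02,"gripper":1}

```text
t: 13.2
position: [562.7, -11.8, 28.1]
eef_rot: [[-0.055, 0.998, 0.001], [0.998, 0.055, -0.001], [-0.001, 0.001, -1.0]]
contact_force: [-4.2, 1.2, 6.4]
grip_width: 0.652
```

```bash
python3 st.py | tail -2
python3 - <<'E'
from cell import bot
for i in range(3):
    bot.snapshot("top"); o=bot.get_obs(); print(o["t"],o["torque"],o["joint_efforts"][5])
E
```

```text
F [-4.2  1.2  6.4] T [0.201 0.294 1.088] w 0.652 q [-1.160e-01  1.490e-01  1.993e+00 -1.000e-03  9.990e-01 -1.710e-01] e6 1.017
jaw angle cw of fixture x 0.1363
13.25 [0.14016008 0.32913851 0.94063174] 0.9808448329567909
13.3 [0.18192689 0.34496561 0.89022081] 0.93363918364048
13.35 [0.14520473 0.34937702 0.90534043] 0.9144994989037514
```

It peaked at about 1.0 and holds 0.9 N m. Now I let go and retreat straight up.

drive_tool:
  moves:
    - {"x":0,"y":0,"z":0,"spin":0,"gripper":-1}
    - {"x":0,"y":0,"z":0,"spin":0,"gripper":-1}
    - {"x":0,"y":0,"z":0,"spin":0,"gripper":-1}
    - {"x":0,"y":0,"z":-20,"spin":0,"gripper":-1}
    - {"x":0,"y":0,"z":-60,"spin":0,"gripper":-1}
    - {"x":0,"y":0,"z":-100,"spin":0,"gripper":-1}
    - {"x":-60,"y":0,"z":-140,"spin":0,"gripper":-1}
    - {"x":-100,"y":0,"z":-150,"spin":0,"gripper":-1}

```text
t: 14.15
position: [568.0, -100.2, 175.3]
eef_rot: [[-0.055, 0.998, 0.005], [0.998, 0.055, -0.001], [-0.001, 0.005, -1.0]]
contact_force: [1.4, 0.3, 0.1]
grip_width: 0.999
```

drive_tool:
  moves:
    - {"x":0,"y":0,"z":0,"spin":0,"gripper":-1}
    - {"x":0,"y":0,"z":0,"spin":0,"gripper":-1}
    - {"x":0,"y":0,"z":0,"spin":0,"gripper":-1}

```text
t: 14.45
position: [565.9, -99.3, 170.5]
eef_rot: [[-0.052, 0.999, -0.002], [0.999, 0.052, 0.001], [0.001, -0.002, -1.0]]
contact_force: [-0.8, -0.7, 0.3]
grip_width: 0.997
```

```bash
python3 st.py | tail -2
python3 - <<'E'
from cell import bot
from h import *
s=bot.snapshot("wrist"); np.save("w7.npy",s,allow_pickle=True); s2=bot.snapshot("side"); s3=bot.snapshot("top")
b=cv2.resize(s2["image"][200:290,240:330],(420,420),interpolation=cv2.INTER_CUBIC)
cv2.imwrite("pics/w7.png",cv2.resize(np.hstack([s["image"],b]),(798,342))[:,:,::-1])
E
```

```text
F [-0.8 -0.7  0.3] T [-0.061  0.019  0.008] w 0.997 q [-0.267  0.006  1.879  0.     1.259 -0.319] e6 0.003
jaw angle cw of fixture x 0.1394
```

View pics/w7.png

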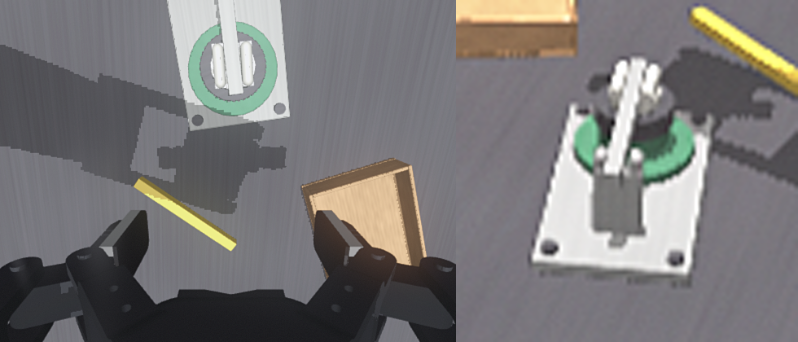

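The bar still lies in both slots: in the wrist view it is between the lugs at (219,63) and (246,62), and the side view matches the earlier one. The robot is clear.

```bash
python3 -c "
from cell import bot
print(bot.sign_off())"
```

```text
the job is handed in; nothing more can be done
None
```

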